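Fit the neck-rest carriage to the jig rail and clamp it

ROBOT

A 7-joint arm with a two-finger parallel gripper is mounted at the origin on a cart in front of the work surface, level with it; the furniture and walls round the work are solid. World frame = base frame: x ahead of the robot, y to its left, z up, the work surface at z = 0. Lengths are in m, angles in rad, forces in N, time in s.
With the tool pointing down it reaches from about 0.425 to 0.925 m from the base axis. Payload 6.8 kg.
Tool frame: the origin (TCP) lies between the finger pads; the fingertips stand 22 mm ahead of it and the grasp point (between the pads) lies 3 mm ahead of it; z points along the fingers, y is the line along which they close (so a half turn about z gives the same grasp; the last joint's range is limited). The gripper opens to 85 mm and grips with 20 to 120 N. Pads are 22 mm wide; open, the fingers measure 114 mm over their backs; the gripper's body (76 mm by 85 mm) begins 54 mm behind the grasp point. The pads swing forward as they close: fully open they stand 13 mm farther back than shut.
Start: joints at [1.187, 0.477, 0.022, 1.555, -0.011, 1.109, -0.083], TCP at [0.184, -0.65, 0.253] pointing down, gripper open.
Joint ranges: [-2.96, 2.96], [-0.34, 2.1], [-1.41, 1.46], [0.24, 2.44], [-1.37, 4.51], [0.17, 1.92], [-2.96, 2.96]. Speed limits (rad/s): [2.39, 2.39, 3.14, 3.14, 3.14, 3.14, 3.14].

INTERFACE

Orientations are given as a unit quaternion [w, x, y, z].
In Python, from station import bot gives the robot as it stands.
- The arm moves only by the tool servo_tool, never from a script. Its argument "motion" is a list that holds one entry, the list of rows, each a list of 5 numbers: the opening, from 0 (shut) to 1 (fully open), then the shift along the world's x, y, z each as a share of 0.04 m, from -1 to 1, then the turn about the world's z as a share of 0.12 rad, from -1 to 1. A call has 1 to 20 rows; each row shifts and turns the commanded pose from where the row before left it; what a row does not reach is not made up. A row lasts 1/10 s, in which the tool goes at most 50 mm and 8.59 degrees, less where a joint would pass 70% of its speed; a pose out of reach is approached as far as the arm can. A call with a number of a shift or a turn outside -1 to 1 is refused whole. A call with a gripper value outside its range is refused whole. The fingers move at their own pace and stop on an object; "newtons" is the grip in N (left out, the last holds). Time passes only in rows, so rows that do not move let the fingers close. It gives the time, the measured TCP pose, the force, the opening and the grip force at its end, in the units of the state.
- bot.get_obs(): the state, without advancing time (a new reading comes with each control period).
- bot.read_camera(name): name is "side" or "top" or "wrist"; returns (picture, depth): 420x560x3 uint8, red, green, blue; 420x560 float32, m along the optical axis (not along the pixel's ray), 0 where there is no reading.
- bot.get_calibration(name): a dict with "fovy" (degrees; the focal length in pixels is half the picture's height over the tangent of half this angle, whatever the lens; pixels are square), "cx", "cy" (the principal point, pixels), "view" (4x4, takes a point from world to camera coordinates). Camera axes: x right, y down, z forward; pixel columns grow to the right and rows downward; lengths in m; the calibration is good to about 2 mm. A picture is of the moment at which its call begins: read the wrist's pose just before it. get_calibration takes no time and is no camera call; for the wrist camera it gives the pose at the moment of the call.
- bot.hand_in(): hands the job in; it is judged then, once.
The state is a dict: "t": time; "q": joint angles; "joint_vel": joint speeds; "joint_torque": joint torques, N m; "eef_pos": TCP position; "tool_rot": TCP orientation; "contact_force": force on the tool from outside, world axes, zero at the start; "torque": the same for the moment, N m; "gripper_width": opening from 0.0 (shut) to 1.0 (fully open); "grasp_force": force on a finger pad.
Only numpy, scipy, OpenCV 4.12 (cv2) and the standard library are available. Lean on these libraries where they do the work, as an engineer would, in place of code of your own. Each camera call takes 0.05 s, during which the arm holds its last target. There are 200 camera calls.

TASK

Fit the neck-rest carriage (the one with the wing knob on its side) to the dovetail jig rail: slide it on from the rail's open end until it is fully home against the end stop, then turn its wing knob clockwise (seen from above) until it stops, about a quarter turn, with the wing along the rail. Leave the plain neck stand where it is and let go of everything.

Things in the scene. Friction and masses are not known exactly. Their poses are not given: they have to be found in the camera images.
- jig_rail: Fixed rail: dark base plate 170x70x10 mm, on it an aluminium dovetail along its x, dark end stop (16 thick, 64 wide, top 43 mm over the bench) at +x. Origin: centre of its underside, on the bench; +x from open end to stop, z up. Dovetail: 24 mm wide at its foot (z 10), 48 at its top (z 28), x -80 to the stop's face at x +66. Home: carriage origin at x +34, y 0, z +13 mm in this frame.
- rail_entry (a point): The rail's open end: tip of the dovetail's nose, on its centre line (rail x -80, y 0 mm), at the foot, 10 mm over the bench; same axes as the rail. The first 30 mm from here are a tapered lead-in: at the tip 12 mm wide at the foot, 26 mm at its top, which is 24 mm over the bench. The base plate reaches 5 mm further out.
- neck_carriage: Loose aluminium carriage, about 0.45 kg. Saddle 64 (x) by 84 (y) by 27 mm high; groove through its underside along x, 34 mm wide at the underside, 54 at its roof, 15 mm up: 3 mm play each side, runs with the underside 13 (resting) to 17 mm over the bench. Origin: centre of the underside, z up. Starts flat, +x within 45 degrees of the rail's +x; a lug to y +84 carries the knob.
- post_grip (a point): Grip point on the carriage's post, 54 mm above the carriage's origin, same axes as the carriage. The post is 26 (x) by 34 (y) mm, from 27 to 70 mm above the underside, with a black rubber cradle on top up to 84 mm. Grasp across its 26 mm, fingers closing along x (the sliding direction).
- clamp_knob (a joint): Angle of the carriage's wing knob (rad), grows clockwise seen from above; hard stops at 0 and 1.57; stays where it is left (friction about 0.06 N m). At 0 the wing lies along the carriage's y (across the rail), at 1.57 along its x (along the rail; tight). Starts loose, between 0.15 and 0.45.
- knob_grip (a point): Grip point on the knob's upright axis: 52 mm above the carriage's underside, at carriage x 0, y +64 mm (carriage's axes; it does not turn with the knob). The wing is a black bar 12 mm thick, 44 mm long, 37 to 61 mm above the carriage's underside; saddle and lug tops are at 27 mm. Pinch it across its 12 mm.
- plain_stand: Bystander: loose plain neck stand with the same post and rubber cradle, but a solid flat foot 64x64x27 mm without groove or knob. Origin: centre of its underside. Leave it where it is.
There are look-alikes about, which are no part of the job. What is shaped like the neck_carriage but yellow is not meant. What is shaped like the jig_rail but yellow is not meant.

How it is judged:
By the outcome, as a careful person would: the job done as asked, in the order asked, and still so for the second after the job is handed in, with the robot touching nothing.
It also fails if it takes over 59 s, if anything falls off the work surface, if the arm or the gripper's body presses on something with over 40 N, if the wrist force passes 120 N, or if a joint passes its speed limit or range.

## Working session

There is one attempt and no reset: what is moved stays moved. The work goes in short steps, Python scripts to look and compute and a tool call to move; the robot and the scene stay as the last step left them, time stands still between calls to the robot, and variables do not carry over. Pictures are saved under pics/ and viewed, at most 10 in all, crops included, and the job is handed in when it is done.

Besides the shell and the picture viewer there is one more tool, called by a JSON object that holds its "op" and its "data". servo_tool: Moves the arm, as the interface text tells. Shift numbers are shares of 0.04 m and turn numbers shares of 0.12 rad, none past 1 either way. Its arguments: {"type":"object","properties":{"motion":{"type":"array"},"newtons":{"type":"number"}},"required":["motion"]}

```bash
mkdir -p pics; cat > h.py <<'E'
import numpy as np,cv2
from station import bot
def K(c):
    f=210/np.tan(np.radians(c['fovy'])/2); return f,c['cx'],c['cy']
def cloud(d,c):
    f,cx,cy=K(c); v,u=np.mgrid[:420,:560]
    P=np.stack([(u-cx)/f*d,(v-cy)/f*d,d,np.ones_like(d)],-1)
    return (P@np.linalg.inv(np.array(c['view'])).T)[...,:3]
def ray(u,v,z,c):
    f,cx,cy=K(c); T=np.linalg.inv(np.array(c['view']))
    r=T[:3,:3]@np.array([(u-cx)/f,(v-cy)/f,1]); o=T[:3,3]
    return o+r*(z-o[2])/r[2]
def shot(n):
    c=bot.get_calibration(n); p,d=bot.read_camera(n); return p,d,c
E
python3 - <<'E'
from h import *
for n in ("top","side"):
    p,d,c=shot(n); cv2.imwrite(f'pics/{n}0.png',p[...,::-1]); np.savez(f'{n}0',p=p,d=d)
    print(n,c, np.mean(d>0))
E
```

```text
top {'fovy': 55.4844912655816, 'cx': 282.53529082739743, 'cy': 208.46612496186557, 'view': array([[-0.0101658 , -0.99964733, -0.02453296, -0.05691262],
       [-0.99041888,  0.01344494, -0.13743972,  0.48442888],
       [ 0.13772109,  0.02290072, -0.99020627,  0.86018878],
       [ 0.        ,  0.        ,  0.        ,  1.        ]])} 0.996062925170068
side {'fovy': 46.634276455919945, 'cx': 282.37351845922325, 'cy': 211.14630852051974, 'view': array([[-9.98202282e-01,  5.99279360e-02, -9.19652482e-04,
         5.02264701e-01],
       [ 3.47208957e-02,  5.65692594e-01, -8.23884912e-01,
         8.38147703e-02],
       [-4.88534817e-02, -8.22435731e-01, -5.66756390e-01,
         1.03722771e+00],
       [ 0.00000000e+00,  0.00000000e+00,  0.00000000e+00,
         1.00000000e+00]])} 0.9570025510204082
```

View pics/top0.png

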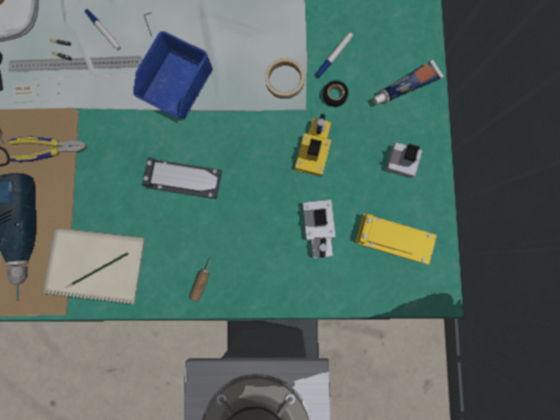

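View pics/side0.png

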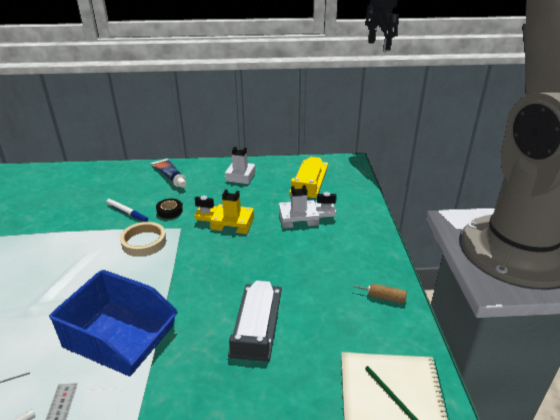

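The top view shows the rail centred near (182,178), with its nose at right (218,183) and the stop at left. The grey carriage is at (319,220) with its knob lug pointing down at (321,246). The plain stand is at (405,158); yellow look-alikes are at (314,150) and (397,238). The side view agrees: carriage (302,210), rail (257,320).

```bash
python3 - <<'E'
from h import *
for n in ("top","side"):
    z=np.load(n+'0.npz'); c=bot.get_calibration(n); P=cloud(z['d'],c); p=z['p'].astype(int)
    sat=p.max(-1)-p.min(-1); grey=(sat<40)
    box={'top':dict(car=(295,195,345,262),rail=(138,152,226,204)),'side':dict(car=(272,180,342,232),rail=(225,275,287,362))}[n]
    for k,(a,b,e,f) in box.items():
        Q=P[b:f,a:e].reshape(-1,3); s=grey[b:f,a:e].ravel()&(z['d'][b:f,a:e].ravel()>0); br=p[b:f,a:e].max(-1).ravel()
        print(n,k,'bench',np.round(np.median(Q[~s],0),4),'hist z mm',np.histogram(Q[s,2]*1e3,bins=range(0,105,5))[0])
        for lo,hi in ((.005,.017),(.021,.033),(.036,.048),(.054,.066),(.072,.095)):
            m=s&(Q[:,2]>lo)&(Q[:,2]<hi)
            if m.sum()>15:
                (x,y),(w,h),t=cv2.minAreaRect((Q[m,:2]*1e3).astype(np.float32)); print(lo,m.sum(),np.round([x,y,w,h,t],1),np.round(np.median(Q[m],0)*1e3,1))
E
```

```text
top car bench [ 0.4326 -0.1686  0.    ] hist z mm [152   1   6   6 125 907  31  30   8   8   5  47  81   5  88  28  68  19
   0   0]
0.021 1053 [ 438.6 -144.7  126.    64.1    4.5] [ 441.4 -140.6   27. ]
0.036 36 [ 421.6 -145.1   92.4   22.2    6.3] [ 400.  -141.7   38.4]
0.054 130 [ 425.  -146.   100.3   22.5    8.9] [ 396.7 -148.3   60.9]
0.072 196 [ 459.2 -143.1   33.7   26.1    5.5] [ 459.7 -142.8   76.7]
top rail bench [5.753e-01 1.751e-01 4.000e-04] hist z mm [  34  349  388    7   76 1051  168   88  111    3    0    0    0    0
    0    0    0    0    0    0]
0.005 740 [561.1 169.1 169.4  70.4  80. ] [539.3 147.   10.1]
0.021 1278 [555.8 168.3 156.1  63.5  76.7] [559.9 166.7  28.1]
0.036 197 [573.9 242.6  17.3  64.5  79.6] [572.6 241.2  40.3]
side car bench [ 0.4284 -0.2251  0.0016] hist z mm [ 71  48  39  86 114 530  80  64  53  72  62  72  76  43  45  43  32  11
   0   0]
0.005 118 [ 449.3 -120.9   55.9  125.    73.2] [ 469.  -115.2   11.1]
0.021 690 [ 447.3 -148.   124.9  125.7   40.6] [ 440.4 -131.9   27.8]
0.036 155 [ 440.4 -174.1   97.8  114.9   24.8] [ 416.4 -140.4   42.3]
0.054 169 [ 425.2 -142.5   99.9   22.5    8.5] [ 408.8 -142.7   60.2]
0.072 125 [ 459.2 -143.1   31.7   29.3    7.5] [ 458.4 -136.7   76. ]
side rail bench [0.5646 0.1365 0.0012] hist z mm [  48  213  662   75   99 1218  346  146  217    9    0    0    0    0
    0    0    0    0    0    0]
0.005 907 [559.9 169.9 170.2  69.8  80.3] [542.  186.2  11. ]
0.021 1619 [558.3 170.3 164.5  62.4  79.5] [559.9 175.8  28.9]
0.036 351 [572.3 241.5  18.   63.2  80.7] [571.8 244.3  40.7]
```

```bash
python3 - <<'E'
from h import *
from scipy.spatial.transform import Rotation as R
o=bot.get_obs(); q=np.array(o['tool_rot']); print({k:np.round(o[k],4) for k in('t','q','eef_pos','tool_rot','contact_force','gripper_width')})
M=R.from_quat(q[[1,2,3,0]]).as_matrix(); print(M.round(3)); print('close yaw',np.degrees(np.arctan2(M[1,1],M[0,1])))
# wing
for n in("top","side"):
    z=np.load(n+'0.npz'); P=cloud(z['d'],bot.get_calibration(n)); 
    m=(P[...,2]>.05)&(P[...,2]<.066)&(np.hypot(P[...,0]-.3957,P[...,1]+.1481)<.03)
    print(n,m.sum(),cv2.minAreaRect((P[m][:,:2]*1e3).astype(np.float32)),np.median(P[m],0))
    m=(z['d']>0)&(P[...,2]>.03)&(P[...,0]>.3)&(P[...,0]<.7)&(abs(P[...,1])<.2); print(n,'hi blobs maxz',P[m][:,2].max())
E
```

```text
{'t': np.float64(0.1), 'q': array([ 1.1869,  0.4777,  0.0223,  1.5564, -0.0115,  1.1093, -0.0831]), 'eef_pos': array([ 0.1837, -0.649 ,  0.2524]), 'tool_rot': array([-8.000e-04,  9.905e-01,  1.374e-01, -2.000e-04]), 'contact_force': array([-0.5183, -0.0028,  0.2027]), 'gripper_width': np.float64(1.0019)}
[[ 0.962  0.272 -0.001]
 [ 0.272 -0.962  0.002]
 [-0.    -0.002 -1.   ]]
close yaw -74.20052659929046
top 120 ((395.9237060546875, -148.56893920898438), (12.93497371673584, 42.890987396240234), 87.71200561523438) [ 0.39561038 -0.14838166  0.06088531]
top hi blobs maxz 0.08878249688735973
side 133 ((393.71575927734375, -148.29710388183594), (18.809844970703125, 43.346981048583984), 84.13508605957031) [ 0.3941276  -0.14493557  0.05888676]
side hi blobs maxz 0.08684024772546484
```

{"op": "servo_tool", "data": {"motion": [[[1, 0.276, 0.506, -0.1, 0.98], [1, 0.276, 0.506, -0.1, 0.98], [1, 0.276, 0.506, -0.1, 0.98], [1, 0.276, 0.506, -0.1, 0.98], [1, 0.276, 0.506, -0.1, 0.98], [1, 0.276, 0.506, -0.1, 0.98], [1, 0.276, 0.506, -0.1, 0.98], [1, 0.276, 0.506, -0.1, 0.98], [1, 0.276, 0.506, -0.1, 0.98], [1, 0.276, 0.506, -0.1, 0.98], [1, 0.276, 0.506, -0.1, 0.98], [1, 0.276, 0.506, -0.1, 0.98], [1, 0.276, 0.506, -0.1, 0.98], [1, 0.276, 0.506, -0.1, 0.98], [1, 0.276, 0.506, -0.1, 0.98], [1, 0.276, 0.506, -0.1, 0.98], [1, 0.276, 0.506, -0.1, 0.98], [1, 0.276, 0.506, -0.1, 0.98], [1, 0.276, 0.506, -0.1, 0.98], [1, 0.276, 0.506, -0.1, 0.98]]]}}

```text
t: 2.1
eef_pos: [0.4047, -0.2439, 0.173]
tool_rot: [-0.0, 0.252, 0.968, 0.0]
contact_force: [0.4, 0.0, 1.0]
gripper_width: 1.002
grasp_force: 0.0
```

{"op": "servo_tool", "data": {"motion": [[[1, 0.276, 0.506, -0.1, 0.98], [1, 0.276, 0.506, -0.1, 0.98], [1, 0.276, 0.506, -0.1, 0.98], [1, 0.276, 0.506, -0.1, 0.98], [1, 0.276, 0.506, -0.1, 0.98], [1, 0, 0, 0, 0], [1, 0, 0, 0, 0], [1, 0, 0, 0, 0]]]}}

```text
t: 2.9
eef_pos: [0.4592, -0.1445, 0.1531]
tool_rot: [-0.0, -0.036, 0.999, -0.0]
contact_force: [0.8, 1.4, 0.1]
gripper_width: 1.003
grasp_force: 0.0
```

```bash
cat >> h.py <<'E'
def yaw():
    from scipy.spatial.transform import Rotation as R
    o=bot.get_obs(); q=np.array(o['tool_rot']); M=R.from_quat(q[[1,2,3,0]]).as_matrix()
    print('t',round(float(o['t']),2),'tcp',np.round(np.array(o['eef_pos'])*1e3,1),'yaw',round(float(np.degrees(np.arctan2(M[1,1],M[0,1]))),2),'tilt',M[:,2].round(3),'q7',np.round(o['q'][6],2),'F',np.round(o['contact_force'],1),'w',round(float(o['gripper_width']),3),'g',np.round(o['grasp_force'],1))
E
python3 - <<'E'
from h import *
yaw()
p,d,c=shot('wrist'); cv2.imwrite('pics/w1.png',p[...,::-1])
P=cloud(d,c); z=P[...,2]
near=(d>0)&(np.hypot(P[...,0]-.44,P[...,1]+.145)<.09)
for lo,hi in((.022,.032),(.055,.066),(.072,.095)):
    m=near&(z>lo)&(z<hi)
    if m.sum()>20: print(lo,m.sum(),cv2.minAreaRect((P[m][:,:2]*1e3).astype(np.float32)),np.median(P[m],0).round(4))
E
```

```text
t 2.9 tcp [ 459.2 -144.5  153.1] yaw 94.1 tilt [-0.001 -0.    -1.   ] q7 1.48 F [0.8 1.4 0.1] w 1.003 g 0.0
0.022 6644 ((443.1179504394531, -149.7247314453125), (133.63088989257812, 109.15681457519531), 33.64259719848633) [ 0.4325 -0.1455  0.0261]
0.055 1335 ((408.2750244140625, -148.58192443847656), (70.69183349609375, 25.84375), 5.497364044189453) [ 0.3956 -0.149   0.0601]
0.072 1802 ((457.7637023925781, -143.996337890625), (33.42274856567383, 25.843114852905273), 4.58620548248291) [ 0.4591 -0.144   0.0774]
```

{"op": "servo_tool", "data": {"motion": [[[1, 0, 0, -0.5, 0.05], [1, 0, 0, -0.5, 0], [1, 0, 0, -0.5, 0], [1, 0, 0, -0.5, 0], [1, 0, 0, -0.4, 0], [1, 0, 0, 0, 0], [0.5, 0, 0, 0, 0], [0.2, 0, 0, 0, 0], [0.1, 0, 0, 0, 0], [0, 0, 0, 0, 0], [0, 0, 0, 0, 0], [0, 0, 0, 0, 0], [0, 0, 0, 0, 0]]], "newtons": 70}}

```text
t: 4.25
eef_pos: [0.4602, -0.1436, 0.058]
tool_rot: [0.0, -0.04, 0.999, -0.0]
contact_force: [-1.7, 1.2, 6.9]
gripper_width: 0.303
grasp_force: 68.7
```

```bash
python3 -c "
from h import *
yaw()"
```

```text
t 4.25 tcp [ 460.2 -143.6   58. ] yaw 94.58 tilt [ 0.001 -0.001 -1.   ] q7 1.33 F [-1.7  1.2  6.9] w 0.303 g 68.7
```

{"op": "servo_tool", "data": {"motion": [[[0, 0, 0, 0.5, 0], [0, 0, 0, 0.5, 0], [0, 0, 0, 0.5, 0], [0, 0.193, 0.45, 0, -0.21], [0, 0.193, 0.45, 0, -0.21], [0, 0.193, 0.45, 0, -0.21], [0, 0.193, 0.45, 0, -0.21], [0, 0.193, 0.45, 0, -0.21], [0, 0.193, 0.45, 0, -0.21], [0, 0.193, 0.45, 0, -0.21], [0, 0.193, 0.45, 0, -0.21], [0, 0.193, 0.45, 0, -0.21], [0, 0.193, 0.45, 0, -0.21], [0, 0, 0, 0, 0], [0, 0, 0, 0, 0], [0, 0, 0, 0, 0], [0, 0, 0, 0, 0]]]}}

```text
t: 5.95
eef_pos: [0.5364, 0.0353, 0.1169]
tool_rot: [-0.001, 0.086, 0.996, -0.0]
contact_force: [0.6, -0.1, -7.2]
gripper_width: 0.296
grasp_force: 70.7
```

```bash
cat > m.py <<'E'
from h import *
yaw()
import sys
zo=float(sys.argv[1])  # expected underside height
T=np.array(bot.get_obs()['eef_pos'])
for n in("top","side","wrist"):
    p,d,c=shot(n); P=cloud(d,c); z=P[...,2]; cv2.imwrite(f'pics/{n}_{sys.argv[2]}.png',p[...,::-1])
    near=(d>0)&(np.hypot(P[...,0]-T[0]+.02,P[...,1]-T[1])<.09)
    print(n,np.histogram(z[near]*1e3,bins=range(0,140,10))[0])
    m=near&(abs(z-zo-.027)<.005)
    if m.sum()>30: print(' saddle',m.sum(),np.round(np.hstack([*cv2.minAreaRect((P[m][:,:2]*1e3).astype(np.float32))][:2]),1),cv2.minAreaRect((P[m][:,:2]*1e3).astype(np.float32))[2],np.median(P[m],0).round(4))
E
python3 m.py .06 a
```

```text
t 5.95 tcp [536.4  35.3 116.9] yaw 80.09 tilt [-0.001 -0.001 -1.   ] q7 0.83 F [ 0.6 -0.1 -7.2] w 0.296 g 70.7
top [0 0 0 0 0 0 0 0 0 0 0 0 0]
side [2507  111  177    4    0    5  120  180 1004  122  167  186  148]
 saddle 971 [513.6  38.5  68.1 125.7] 80.35121154785156 [0.5153 0.051  0.0871]
wrist [ 3319   373  1835     0     0    27   107   143 11803   866   939  3517
  2579]
 saddle 11820 [499.3  41.5  64.2  95.1] 80.10731506347656 [0.5015 0.0421 0.0851]
```

```bash
python3 - <<'E'
from h import *
a=np.radians(80.1); X=np.array([np.cos(a),np.sin(a)]); Y=np.array([-X[1],X[0]]); C=np.array([.5605,.1695])
for n in('wrist','side'):
    p,d,c=shot(n); P=cloud(d,c); z=P[...,2]; L=(P[...,:2]-C)@Y*1e3; S=(P[...,:2]-C)@X*1e3
    ok=(d>0)
    def q(m,t):
        if m.sum()>20: print(n,t,m.sum(),'lat',np.percentile(L[m],[0.5,50,99.5]).round(1),'s',np.percentile(S[m],[.5,99.5]).round(1),'z',np.median(z[m]).round(4))
    for s in(-75,-65,-55,-45,-25,0): q(ok&(abs(S-s)<3)&(abs(z-.026)<.004)&(abs(L)<40),f'dovetail {s}')
    for s in(-80,-60,-40,0): q(ok&(abs(S-s)<3)&(abs(z-.010)<.003)&(abs(L)<50),f'base {s}')
    q(ok&(abs(z-.0865)<.004)&(S>-180)&(S<-90),'saddle')
    q(ok&(abs(z-.12)<.003)&(S>-160)&(S<-110)&(L>40),'wing')
    q(ok&(abs(z-.138)<.008)&(S>-160)&(S<-110)&(abs(L)<30),'cradle')
cv2.imwrite('pics/w2.png',shot('wrist')[0][...,::-1])
E
```

```text
wrist dovetail -75 318 lat [-15.5   0.5  15.3] s [-78.  -72.1] z 0.0239
wrist dovetail -65 403 lat [-18.8   0.9  19.1] s [-68.  -62.1] z 0.0252
wrist dovetail -55 497 lat [-22.4   1.4  22.7] s [-58. -52.] z 0.0265
wrist dovetail -45 501 lat [-23.6   1.5  23.4] s [-48. -42.] z 0.0271
wrist dovetail -25 490 lat [-23.6   1.3  23.5] s [-28. -22.] z 0.027
wrist dovetail 0 485 lat [-23.9   0.9  23.6] s [-3.   2.9] z 0.0271
wrist base -80 557 lat [-33.7   7.1  34.8] s [-83.  -77.1] z 0.009
wrist base -60 287 lat [-34.1  21.3  35.2] s [-62.9 -57. ] z 0.0091
wrist base -40 176 lat [-33.9  26.9  35.1] s [-43.  -37.2] z 0.0091
wrist base 0 181 lat [-34.4  27.   35.1] s [-3.  3.] z 0.009
wrist saddle 11732 lat [-1.9 36.  85.3] s [-167.8 -105. ] z 0.0852
wrist wing 3264 lat [45.7 67.6 86.8] s [-144.2 -129. ] z 0.1195
wrist cradle 7547 lat [-13.6   4.2  19.5] s [-159.2 -111.2] z 0.1379
side dovetail -75 26 lat [-14.5   1.9  15.2] s [-77.7 -72.4] z 0.0258
side dovetail -65 39 lat [-18.5   1.7  18.6] s [-67.4 -62. ] z 0.0273
side dovetail -55 42 lat [-21.1  -0.5  22.1] s [-57.8 -52.2] z 0.0286
side dovetail -45 45 lat [-21.4   2.8  23.2] s [-47.9 -42. ] z 0.0289
side dovetail -25 49 lat [-22.9  -0.8  23.6] s [-27.5 -22. ] z 0.0289
side dovetail 0 50 lat [-22.2   1.7  23.7] s [-2.9  2.8] z 0.029
side base -80 31 lat [-33.6  22.2  35.7] s [-82.8 -77.2] z 0.0109
side base -60 23 lat [-33.9  26.5  35.6] s [-63.  -57.8] z 0.0116
side base -40 25 lat [-34.4  25.8  35. ] s [-42.8 -37.2] z 0.0108
side base 0 28 lat [-34.   24.4  34.4] s [-2.9  2.9] z 0.011
side saddle 952 lat [-38.7  22.8  85.9] s [-168.7 -102.8] z 0.0872
side wing 101 lat [46.2 68.3 87.7] s [-145.7 -127.2] z 0.1207
side cradle 73 lat [-5.4 15.7 19.5] s [-156.3 -110.3] z 0.1413
```

View pics/w2.png

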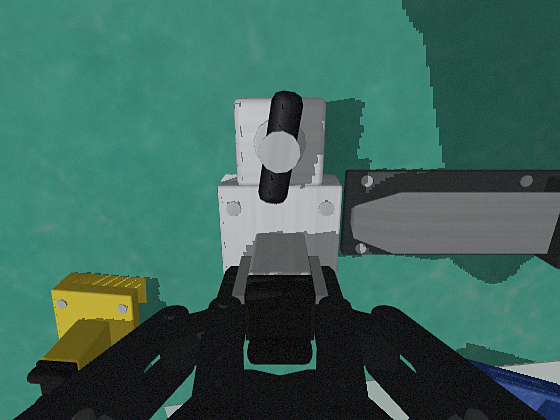

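The wrist view shows the held carriage: wing knob at (282,148), square to the rail, whose nose tip is at (352,222). It sits about 2 mm off the rail's centre line towards the knob side.

{"op": "servo_tool", "data": {"motion": [[[0, 0.05, -0.009, -0.4, 0], [0, 0, 0, -0.4, 0], [0, 0, 0, -0.3, 0], [0, 0, 0, 0, 0], [0, 0, 0, 0, 0], [0, 0, 0, 0, 0], [0, 0.043, 0.246, 0, 0], [0, 0.043, 0.246, 0, 0], [0, 0.043, 0.246, 0, 0], [0, 0.043, 0.246, 0, 0], [0, 0.043, 0.246, 0, 0], [0, 0.043, 0.246, 0, 0], [0, 0, 0, 0, 0], [0, 0, 0, 0, 0]]]}}

```text
t: 7.65
eef_pos: [0.5492, 0.0953, 0.0732]
tool_rot: [-0.0, 0.086, 0.996, -0.0]
contact_force: [-0.3, -1.1, -6.9]
gripper_width: 0.294
grasp_force: 70.7
```

```bash
cat > r.py <<'E'
from h import *
import sys
zo=float(sys.argv[1]); yaw()
a=np.radians(80.1); X=np.array([np.cos(a),np.sin(a)]); Y=np.array([-X[1],X[0]]); C=np.array([.5605,.1695])
T=np.array(bot.get_obs()['eef_pos'])[:2]-C; s0=T@X*1e3 if len(sys.argv)<3 else float(sys.argv[2]); print('tcp s',s0,'lat',T@Y*1e3)
for n in('wrist','side','top'):
    p,d,c=shot(n); P=cloud(d,c); z=P[...,2]; L=(P[...,:2]-C)@Y*1e3; S=(P[...,:2]-C)@X*1e3; cv2.imwrite(f'pics/{n}_last.png',p[...,::-1])
    ok=(d>0)&(abs(S-s0)<45)
    def q(m,t):
        if m.sum()>20:
            r=cv2.minAreaRect(np.stack([S[m],L[m]],-1).astype(np.float32))
            print(n,t,m.sum(),'lat',np.percentile(L[m],[0.5,50,99.5]).round(1),'s',np.percentile(S[m],[.5,99.5]).round(1),'z',np.median(z[m]).round(4),'rect',np.round(r[0],1),np.round(r[1],1),round(r[2],1))
    q(ok&(abs(z-zo-.027)<.004)&(L<95)&(L>-50),'saddle')
    q(ok&(abs(z-zo-.06)<.004)&(L>35)&(L<95),'wing')
E
python3 r.py .015
```

```text
t 7.65 tcp [549.2  95.3  73.2] yaw 80.19 tilt [-0. -0. -1.] q7 0.68 F [-0.3 -1.1 -6.9] w 0.294 g 70.7
tcp s -75.05989833689473 lat -1.6746623360059014
wrist saddle 11755 lat [-3.9 34.2 83.3] s [-107.1  -44.3] z 0.0412 rect [-75.8  35.9] [64.2 95.8] 0.1
wrist wing 3548 lat [43.7 65.9 85.3] s [-83.7 -68. ] z 0.0753 rect [-75.9  64.1] [43.4 15.5] 86.7
side saddle 1045 lat [-40.6  21.1  83.9] s [-107.3  -43.7] z 0.0431 rect [-76.   21.5] [125.9  67. ] 89.4
side wing 128 lat [43.6 64.3 85.8] s [-84.  -68.1] z 0.0758 rect [-76.1  64.9] [42.6 14.5] 83.4
```

{"op": "servo_tool", "data": {"motion": [[[0, 0.043, 0.246, 0, 0], [0, 0.043, 0.246, 0, 0], [0, 0.043, 0.246, 0, 0], [0, 0.043, 0.246, 0, 0], [0, 0.043, 0.246, 0, 0], [0, 0.043, 0.246, 0, 0], [0, 0.043, 0.246, 0, 0], [0, 0.043, 0.246, 0, 0], [0, 0.043, 0.246, 0, 0], [0, 0.043, 0.246, 0, 0], [0, 0, 0, 0, 0], [0, 0, 0, 0, 0]]]}}

```text
t: 9.0
eef_pos: [0.5664, 0.1936, 0.0732]
tool_rot: [-0.0, 0.086, 0.996, -0.0]
contact_force: [-0.8, -0.6, -7.1]
gripper_width: 0.296
grasp_force: 70.7
```

```bash
python3 r.py .015
```

```text
t 9.0 tcp [566.4 193.6  73.2] yaw 80.18 tilt [-0. -0. -1.] q7 0.54 F [-0.8 -0.6 -7.1] w 0.296 g 70.7
tcp s 24.76353020283199 lat -1.7083598563081204
wrist saddle 12427 lat [-22.8  32.6  83.3] s [-7.3 69.4] z 0.0411 rect [30.8 26.3] [ 77.9 114.8] 0.0
wrist wing 3560 lat [43.6 65.9 85.3] s [16.1 31.9] z 0.0752 rect [24.  64.1] [43.5 15.6] 86.5
side saddle 1369 lat [-40.9  20.1  83.3] s [-6.7 69.4] z 0.043 rect [30.2 21.3] [ 79. 126.] 0.2
side wing 174 lat [42.8 64.9 86. ] s [14.7 31.5] z 0.0763 rect [23.4 64.8] [42.5 15.3] 73.8
```

{"op": "servo_tool", "data": {"motion": [[[0, 0.017, 0.098, 0, 0], [0, 0.017, 0.098, 0, 0], [0, 0.009, 0.049, -0.03, 0], [0, 0.009, 0.049, -0.02, 0], [0, 0, 0, 0, 0]]]}}

```text
t: 9.65
eef_pos: [0.5684, 0.203, 0.0711]
tool_rot: [-0.001, 0.086, 0.996, -0.002]
contact_force: [-2.5, -6.2, -0.4]
gripper_width: 0.3
grasp_force: 71.3
```

{"op": "servo_tool", "data": {"motion": [[[0, 0.004, 0.025, 0, 0], [0, 0.004, 0.025, 0, 0], [0, 0, 0, 0, 0]]]}}

```text
t: 9.95
eef_pos: [0.5685, 0.2031, 0.0712]
tool_rot: [-0.001, 0.087, 0.996, -0.004]
contact_force: [-5.4, -10.5, 3.8]
gripper_width: 0.298
grasp_force: 72.3
```

{"op": "servo_tool", "data": {"motion": [[[0, 0.004, 0.025, 0, 0], [0, 0.004, 0.025, 0, 0], [0, 0, 0, 0, 0], [0, 0, 0, 0, 0]]]}}

```text
t: 10.35
eef_pos: [0.5685, 0.2032, 0.0713]
tool_rot: [-0.001, 0.087, 0.996, -0.005]
contact_force: [-6.9, -14.4, 9.4]
gripper_width: 0.294
grasp_force: 73.0
```

```bash
python3 r.py .013 34
```

```text
t 10.35 tcp [568.5 203.2  71.3] yaw 79.99 tilt [-0.003 -0.01  -1.   ] q7 0.52 F [ -6.9 -14.4   9.4] w 0.294 g 73.0
tcp s 34.0 lat -2.0649036566968997
wrist saddle 14165 lat [-25.   29.2  82.9] s [ 2.2 78.5] z 0.0393 rect [40.2 26.5] [113.9  77.8] 89.9
wrist wing 3565 lat [43.2 65.5 84.9] s [25.7 41.7] z 0.0734 rect [33.8 63.7] [43.5 15.5] 86.8
side saddle 1503 lat [-41.2  18.6  83.4] s [ 2.8 78.7] z 0.0412 rect [39.5 20.9] [126.5  79. ] 90.0
side wing 176 lat [42.3 64.1 85.5] s [25.  42.3] z 0.0743 rect [32.8 64.6] [43.5 15.3] 78.8
```

{"op": "servo_tool", "data": {"motion": [[[0.5, 0, 0, 0, 0], [1, 0, 0, 0, 0], [1, 0, 0, 0, 0], [1, 0, 0, 0, 0], [1, 0, 0, 0.5, 0], [1, 0, 0, 0.5, 0], [1, 0, 0, 0.5, 0], [1, 0, 0, 0.5, 0], [0.5, -0.41, 0.044, 0, -0.33], [0.5, -0.41, 0.044, 0, -0.33], [0.5, -0.41, 0.044, 0, -0.33], [0.5, -0.41, 0.044, 0, -0.33], [0.5, 0, 0, 0, 0], [0.5, 0, 0, 0, 0], [0.5, 0, 0, 0, 0]]]}}

```text
t: 12.0
eef_pos: [0.5047, 0.2164, 0.1515]
tool_rot: [0.0, 0.164, 0.986, 0.0]
contact_force: [1.1, -0.1, -0.2]
gripper_width: 0.5
grasp_force: 0.0
```

```bash
python3 r.py .013 34
```

```text
t 12.0 tcp [504.7 216.4 151.5] yaw 71.09 tilt [ 0.001  0.    -1.   ] q7 0.39 F [ 1.1 -0.1 -0.2] w 0.5 g 0.0
tcp s 34.0 lat 63.04853290460066
wrist saddle 5730 lat [-40.6  25.8  83.2] s [ 1.9 78. ] z 0.0391 rect [40.2 20.6] [126.3  77.6] 89.9
wrist wing 995 lat [43.5 66.  85.2] s [25.5 41.5] z 0.0731 rect [33.5 64.2] [42.8 15.8] 74.3
side saddle 1566 lat [-41.   17.3  83.5] s [ 2.  78.7] z 0.0411 rect [39.9 21.2] [125.8  78.4] 89.9
side wing 172 lat [43.4 64.2 85.3] s [24.4 41.6] z 0.0743 rect [32.4 64.3] [44.2 15.9] 79.0
top saddle 934 lat [-42.6  14.   82.2] s [ 2.  78.6] z 0.0402 rect [40.3 19.7] [125.8  77.6] 89.4
top wing 31 lat [72.  78.  84.2] s [29. 42.] z 0.0733 rect [36.  78.1] [12.1 12.5] 80.5
```

{"op": "servo_tool", "data": {"motion": [[[0.5, -0.039, -0.062, -0.4, 0], [0.5, 0, 0, -0.4, 0], [0.5, 0, 0, -0.4, 0], [0.5, 0, 0, -0.4, 0], [0.5, 0, 0, -0.3, 0], [0.5, 0, 0, -0.18, 0], [0.5, 0, 0, 0, 0], [0.2, 0, 0, 0, 0], [0, 0, 0, 0, 0], [0, 0, 0, 0, 0], [0, 0, 0, 0, 0], [0, 0, 0, 0, 0]]], "newtons": 50}}

```text
t: 13.35
eef_pos: [0.5023, 0.2143, 0.0686]
tool_rot: [0.0, 0.164, 0.986, 0.0]
contact_force: [-0.4, 0.3, 2.1]
gripper_width: 0.23
grasp_force: 48.9
```

```bash
python3 -c "
from h import *
yaw()"
```

```text
t 13.35 tcp [502.3 214.3  68.6] yaw 71.09 tilt [ 0.001  0.001 -1.   ] q7 0.3 F [-0.4  0.3  2.1] w 0.23 g 48.9
```

```bash
python3 - <<'E'
from h import *
p,d,c=shot('wrist'); q=cv2.imread('pics/wrist_last.png')
a=p[...,::-1]
cv2.imwrite('pics/cmp.png',cv2.resize(np.hstack([q,a]),(800,300)))
o=cv2.resize(q[80:420,100:460],(800,600)); 
E
```

```text
(no output)
```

View pics/cmp.png

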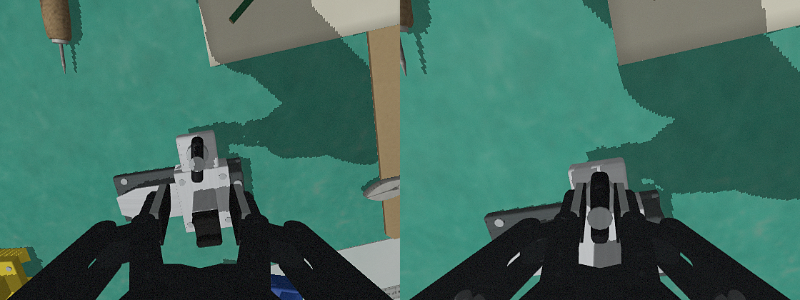

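The right-hand view shows the wing upright between the pads and aligned with them, hub disc at (600,218). The pads close on the hub and wing, which explains the 19 mm opening. I turn it partway first.

{"op": "servo_tool", "data": {"motion": [[[0, 0, 0, 0, -0.8], [0, 0, 0, 0, -0.8], [0, 0, 0, 0, -0.8], [0, 0, 0, 0, -0.8], [0, 0, 0, 0, -0.8], [0, 0, 0, 0, -0.8], [0, 0, 0, 0, 0], [0, 0, 0, 0, 0]]]}}

```text
t: 14.2
eef_pos: [0.5027, 0.2147, 0.0686]
tool_rot: [0.0, 0.437, 0.9, 0.001]
contact_force: [-0.2, 2.4, 3.7]
gripper_width: 0.231
grasp_force: 49.1
```

```bash
python3 - <<'E'
from h import *
yaw(); print(np.round(bot.get_obs()['torque'],2))
p,d,c=shot('wrist'); cv2.imwrite('pics/k1.png',cv2.resize(p[180:400,150:410,::-1],(520,440)))
E
```

```text
t 14.2 tcp [502.7 214.7  68.6] yaw 38.23 tilt [ 0.002  0.001 -1.   ] q7 -0.18 F [-0.2  2.4  3.7] w 0.231 g 49.1
[ 0.59 -0.17 -0.07]
```

View pics/k1.png

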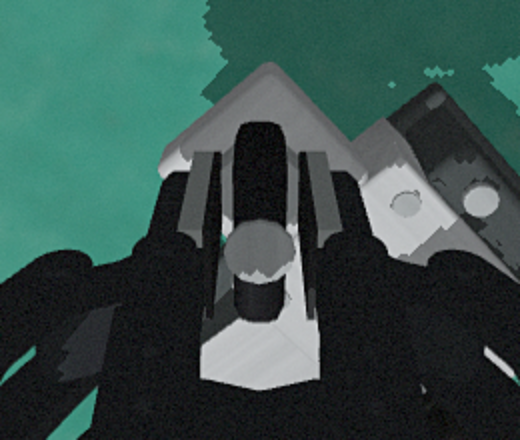

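The wing (260,200) still lies along the pads after 33°, while the carriage appears rotated beneath it, so the knob is following.

{"op": "servo_tool", "data": {"motion": [[[0, 0, 0, 0, -0.9], [0, 0, 0, 0, -0.9], [0, 0, 0, 0, -0.9], [0, 0, 0, 0, -0.9], [0, 0, 0, 0, -0.9], [0, 0, 0, 0, -0.9], [0, 0, 0, 0, -0.9], [0, 0, 0, 0, -0.4], [0, 0, 0, 0, 0], [0, 0, 0, 0, 0]]]}}

```text
t: 15.25
eef_pos: [0.5033, 0.2144, 0.0686]
tool_rot: [0.0, 0.754, 0.657, 0.001]
contact_force: [3.6, 2.7, 2.0]
gripper_width: 0.231
grasp_force: 49.0
```

```bash
python3 - <<'E'
from h import *
yaw(); print(np.round(bot.get_obs()['torque'],2))
E
python3 r.py .013 34
```

```text
t 15.25 tcp [503.3 214.4  68.6] yaw -7.85 tilt [ 0.002  0.001 -1.   ] q7 -0.84 F [3.6 2.7 2. ] w 0.231 g 49.0
[ 0.61 -1.   -0.02]
t 15.25 tcp [503.3 214.4  68.6] yaw -7.85 tilt [ 0.002  0.001 -1.   ] q7 -0.84 F [3.6 2.7 2. ] w 0.231 g 49.0
tcp s 34.0 lat 64.07744094477009
wrist saddle 14200 lat [-40.9  15.1  82.3] s [ 8.  78.7] z 0.0391 rect [41.5 20.6] [ 74.9 125.9] 0.0
wrist wing 2996 lat [41.5 64.2 87.1] s [12.8 54.2] z 0.0729 rect [35.5 60.9] [38.8 39.4] 36.5
side saddle 1544 lat [-40.7  14.8  83.7] s [ 1.6 78.8] z 0.0411 rect [39.2 21.4] [ 79.4 125.9] 0.5
side wing 193 lat [41.7 64.5 87.1] s [12.9 53.7] z 0.0744 rect [35.7 67. ] [37.4 39. ] 55.4
top saddle 705 lat [-42.4   8.9  82. ] s [ 1.7 76.1] z 0.0403 rect [40.1 20. ] [ 77.1 126. ] 0.2
top wing 79 lat [43.6 63.2 84.1] s [11.1 37. ] z 0.0737 rect [27.1 63.6] [27.7 35.5] 41.5
```

{"op": "servo_tool", "data": {"motion": [[[0, 0, 0, 0, -0.25], [0, 0, 0, 0, -0.25], [0, 0, 0, 0, -0.25], [0, 0, 0, 0, -0.25], [0, 0, 0, 0, 0], [0, 0, 0, 0, 0]]]}}

```text
t: 16.0
eef_pos: [0.5026, 0.2148, 0.0685]
tool_rot: [-0.0, 0.792, 0.611, 0.001]
contact_force: [3.6, 3.9, 2.0]
gripper_width: 0.229
grasp_force: 49.0
```

```bash
python3 - <<'E'
from h import *
yaw(); print(np.round(bot.get_obs()['torque'],2))
p,d,c=shot('wrist'); cv2.imwrite('pics/k2.png',cv2.resize(p[180:400,150:410,::-1],(520,440)))
E
```

```text
t 16.0 tcp [502.6 214.8  68.5] yaw -14.71 tilt [ 0.001  0.001 -1.   ] q7 -0.94 F [3.6 3.9 2. ] w 0.229 g 49.0
[ 0.96 -0.75  0.18]
```

View pics/k2.png

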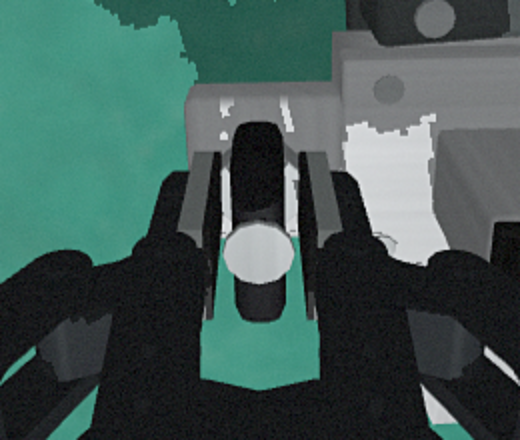

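Wing (260,170) is aligned with the pads and the lug's edges are nearly square to it, so the knob is at or near its stop. Now I release by a small amount, lift and check.

{"op": "servo_tool", "data": {"motion": [[[0.42, 0, 0, 0, 0], [0.42, 0, 0, 0, 0], [0.42, 0, 0, 0, 0], [0.42, 0, 0, 0.5, 0], [0.42, 0, 0, 0.5, 0], [0.42, 0, 0, 0.5, 0], [0.42, 0, 0, 0.5, 0], [0.42, -0.3, 0, 0.3, 0], [0.42, -0.3, 0, 0, 0], [0.42, 0, 0, 0, 0]]]}}

```text
t: 17.05
eef_pos: [0.4762, 0.2132, 0.1594]
tool_rot: [-0.0, 0.792, 0.61, -0.001]
contact_force: [0.6, -0.2, -0.5]
gripper_width: 0.424
grasp_force: 0.0
```

```bash
python3 r.py .013 34; python3 - <<'E'
from h import *
p,d,c=shot('wrist'); cv2.imwrite('pics/k3.png',p[...,::-1])
P=cloud(d,c); k=(p.max(-1)<60)&(abs(P[...,2]-.073)<.006)&(np.hypot(P[...,0]-.5033,P[...,1]-.214)<.03)&(d>0)
r=cv2.minAreaRect((P[k][:,:2]*1e3).astype(np.float32)); print('black wing',k.sum(),r)
E
```

```text
t 17.05 tcp [476.2 213.2 159.4] yaw -14.82 tilt [-0.002 -0.001 -1.   ] q7 -0.92 F [ 0.6 -0.2 -0.5] w 0.424 g 0.0
tcp s 34.0 lat 90.5921608871672
wrist saddle 7716 lat [-40.5  20.9  83.9] s [-0.4 78.7] z 0.039 rect [38.2 21.4] [ 81.6 128.1] 0.0
wrist wing 957 lat [57.8 64.9 72. ] s [12.6 54.2] z 0.0731 rect [33.5 64.7] [14.9 42.5] 89.2
side saddle 1681 lat [-40.4  20.1  84.6] s [-2.2 78.6] z 0.041 rect [39.  22.1] [126.4  83.9] 87.6
side wing 136 lat [58.4 65.4 72.1] s [12.  54.5] z 0.0746 rect [32.7 65.2] [13.7 44.3] 89.8
top saddle 1069 lat [-41.8  19.   83.6] s [-3.6 78.2] z 0.0402 rect [39.  20.7] [126.1  83. ] 87.9
top wing 85 lat [57.2 65.2 70.8] s [12.2 53.4] z 0.074 rect [32.6 64.1] [13.7 41.1] 83.2
black wing 623 ((501.93341064453125, 213.76541137695312), (42.655540466308594, 12.87329387664795), 76.46662902832031)
```

View pics/k3.png

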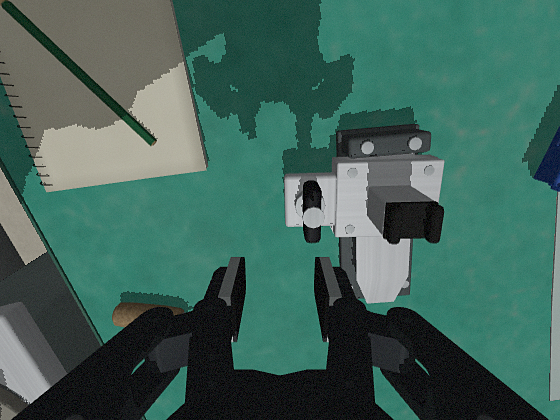

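```bash
python3 - <<'E'
from h import *
a=np.radians(80.1); X=np.array([np.cos(a),np.sin(a)]); Y=np.array([-X[1],X[0]]); C=np.array([.5605,.1695])
for n in('wrist','top'):
    p,d,c=shot(n); P=cloud(d,c); z=P[...,2]; L=(P[...,:2]-C)@Y*1e3; S=(P[...,:2]-C)@X*1e3
    sat=p.max(-1).astype(int)-p.min(-1)
    m=(d>0)&(abs(z-.040)<.003)&(L<95)&(L>-50)&(S>-15)&(S<74)&(p.max(-1)>70)
    edge=[]
    for l in range(-36,82,6):
        k=m&(abs(L-l)<2)
        if k.sum()>8: edge.append((l,np.percentile(S[k],1),np.percentile(S[k],99)))
    e=np.array(edge); print(n,e.round(1).tolist())
    lo=e[:,0]<36; print('slope deg lo edge',np.degrees(np.arctan(np.polyfit(e[lo,0],e[lo,1],1)[0])),'hi',np.degrees(np.arctan(np.polyfit(e[lo,0],e[lo,2],1)[0])))
E
```

```text
wrist [[-36.0, 26.2, 58.7], [-30.0, 30.2, 71.9], [-24.0, 34.6, 73.0], [-18.0, 39.0, 73.9], [-12.0, 41.0, 73.6], [-6.0, 41.3, 73.7], [0.0, 41.7, 73.5], [6.0, -1.3, 73.3], [12.0, -1.8, 73.7], [18.0, -0.9, 73.4], [24.0, -0.4, 73.4], [30.0, 0.1, 73.1], [36.0, 0.8, 62.7], [42.0, 0.3, 60.7], [48.0, 11.2, 53.1], [54.0, 11.8, 54.2], [60.0, 50.4, 54.3], [66.0, 50.9, 54.4], [72.0, 12.3, 55.1], [78.0, 12.9, 54.9]]
slope deg lo edge -33.61415489941744 hi 5.714899769120101
top [[-36.0, -3.4, 58.7], [-30.0, -3.4, 71.4], [-24.0, -3.4, 73.4], [-18.0, -2.6, 73.1], [-12.0, -1.9, 72.8], [-6.0, -2.2, 17.2], [0.0, -1.4, 17.1], [6.0, -1.3, 15.6], [12.0, -0.9, 71.5], [18.0, -1.5, 69.3], [24.0, 2.6, 62.3], [30.0, 0.7, 62.3], [36.0, 0.4, 62.5], [42.0, 2.0, 52.6], [48.0, 11.0, 54.2], [54.0, 10.4, 52.4], [72.0, 11.8, 55.9], [78.0, 13.4, 53.6]]
slope deg lo edge 4.1244701333968266 hi -8.27923080619787
```

The picture shows the wing (313,210) parallel to the carriage, but the carriage has turned about 4° clockwise within its play and sits about 3 mm off the stop. I regrip the post, square it and push it home again.

{"op": "servo_tool", "data": {"motion": [[[1, 0.158, -0.025, 0, 0.95], [1, 0.158, -0.025, 0, 0.95], [1, 0.158, -0.025, 0, 0.95], [1, 0.158, -0.025, 0, 0.95], [1, 0.158, -0.025, 0, 0.95], [1, 0.158, -0.025, 0, 0.95], [1, 0.158, -0.025, 0, 0.95], [1, 0.158, -0.025, 0, 0.95], [1, 0.158, -0.025, 0, 0.95], [1, 0.158, -0.025, 0, 0.95], [1, 0.158, -0.025, 0, 0.95], [1, 0.158, -0.025, 0, 0.95], [1, 0.158, -0.025, 0, 0.95], [1, 0.158, -0.025, 0, 0.95], [1, 0, 0, 0, 0], [1, 0, 0, 0, 0]]]}}

```text
t: 18.95
eef_pos: [0.5665, 0.1997, 0.1596]
tool_rot: [-0.0, 0.119, 0.993, 0.0]
contact_force: [0.2, 1.0, 0.2]
gripper_width: 1.0
grasp_force: 0.0
```

```bash
python3 - <<'E'
from h import *
yaw()
p,d,c=shot('wrist'); P=cloud(d,c); k=(d>0)&(abs(P[...,2]-.091)<.008)&(np.hypot(P[...,0]-.565,P[...,1]-.2)<.04)
print(k.sum(),cv2.minAreaRect((P[k][:,:2]*1e3).astype(np.float32)))
E
```

```text
t 18.95 tcp [566.5 199.7 159.6] yaw 76.38 tilt [-0.001  0.    -1.   ] q7 0.6 F [0.2 1.  0.2] w 1.0 g 0.0
2014 ((564.28125, 198.40272521972656), (25.969030380249023, 33.99271011352539), 76.48159790039062)
```

{"op": "servo_tool", "data": {"motion": [[[1, -0.05, -0.03, -0.44, 0], [1, 0, 0, -0.44, 0], [1, 0, 0, -0.44, 0], [1, 0, 0, -0.44, 0], [1, 0, 0, -0.44, 0], [1, 0, 0, 0, 0], [0.5, 0, 0, 0, 0], [0.2, 0, 0, 0, 0], [0, 0, 0, 0, 0], [0, 0, 0, 0, 0], [0, 0, 0, 0, 0], [0, 0, 0, 0, 0], [0, 0, 0, 0, 0]]], "newtons": 70}}

```text
t: 20.3
eef_pos: [0.5652, 0.1991, 0.0729]
tool_rot: [0.001, 0.117, 0.993, 0.0]
contact_force: [-0.3, 0.7, 6.4]
gripper_width: 0.292
grasp_force: 70.6
```

{"op": "servo_tool", "data": {"motion": [[[0, 0, 0, 0, 0.13], [0, 0, 0, 0, 0.13], [0, 0.01, 0.025, 0, 0.13], [0, 0.01, 0.025, 0, 0.13], [0, 0.01, 0.025, 0, 0], [0, 0.01, 0.025, 0, 0], [0, 0, 0, 0, 0], [0, 0, 0, 0, 0]]]}}

```text
t: 21.1
eef_pos: [0.5656, 0.1996, 0.073]
tool_rot: [-0.001, 0.087, 0.996, -0.003]
contact_force: [-5.5, -9.3, 16.6]
gripper_width: 0.297
grasp_force: 72.1
```

```bash
python3 -c "
from h import *
yaw()"
```

```text
t 21.1 tcp [565.6 199.6  73. ] yaw 80.06 tilt [-0.002 -0.005 -1.   ] q7 0.58 F [-5.5 -9.3 16.6] w 0.297 g 72.1
```

{"op": "servo_tool", "data": {"motion": [[[0, 0, 0, 0.04, 0], [0, 0.004, 0.025, 0.02, 0], [0, 0.004, 0.025, 0, 0], [0, 0.004, 0.025, 0, 0], [0, 0.004, 0.025, 0, 0], [0, 0, 0, 0, 0], [0, 0, 0, 0, 0]]], "newtons": 110}}

```text
t: 21.8
eef_pos: [0.5657, 0.2036, 0.0734]
tool_rot: [-0.002, 0.087, 0.996, -0.003]
contact_force: [-3.1, -8.2, -0.3]
gripper_width: 0.295
grasp_force: 108.9
```

```bash
python3 r.py .013 34
```

```text
t 21.8 tcp [565.7 203.6  73.4] yaw 80.08 tilt [-0.004 -0.005 -1.   ] q7 0.58 F [-3.1 -8.2 -0.3] w 0.295 g 108.9
tcp s 34.0 lat 0.7003437906757369
wrist saddle 13736 lat [-23.7  30.7  84.9] s [ 2.2 78.5] z 0.0394 rect [40.1 27.1] [115.5  77.8] 90.0
wrist wing 3433 lat [57.9 65.6 72.2] s [12.4 54.8] z 0.0737 rect [33.7 65.1] [43.7 15.6] 6.5
side saddle 1634 lat [-39.7  21.5  85. ] s [ 2.  78.7] z 0.0413 rect [39.5 22.5] [ 78.9 126.2] 0.2
side wing 120 lat [58.8 65.9 72. ] s [14.  55.6] z 0.075 rect [34.8 65.5] [42.9 13.1] 5.1
```

{"op": "servo_tool", "data": {"motion": [[[0, 0.03, -0.005, 0, 0], [0, 0.009, 0.049, 0, 0], [0, 0, 0, 0, 0], [0.5, 0, 0, 0, 0], [1, 0, 0, 0, 0], [1, 0, 0, 0, 0], [1, 0, 0, 0, 0], [1, 0, 0, 0.5, 0], [1, 0, 0, 0.5, 0], [1, 0, 0, 0.5, 0], [1, 0, 0, 0.5, 0], [1, -0.5, 0, 0.3, 0], [1, -0.5, 0, 0, 0], [1, -0.5, 0, 0, 0], [1, 0, 0, 0, 0], [1, 0, 0, 0, 0]]]}}

```text
t: 23.55
eef_pos: [0.5088, 0.2088, 0.1669]
tool_rot: [0.001, 0.086, 0.996, 0.0]
contact_force: [0.8, 0.4, 0.4]
gripper_width: 0.998
grasp_force: 0.0
```

```bash
cat > f.py <<'E'
from h import *
import sys
yaw()
a=np.radians(80.1); X=np.array([np.cos(a),np.sin(a)]); Y=np.array([-X[1],X[0]]); C=np.array([.5605,.1695])
for n in('wrist','top'):
    p,d,c=shot(n); P=cloud(d,c); z=P[...,2]; L=(P[...,:2]-C)@Y*1e3; S=(P[...,:2]-C)@X*1e3
    cv2.imwrite(f'pics/{n}_f.png',p[...,::-1])
    for t,k in(('wing',(p.max(-1)<60)&(abs(z-.073)<.006)&(np.hypot(S-34,L-64)<30)),('cradle',(abs(z-.091)<.008)&(np.hypot(S-34,L)<40)),('saddle -',(abs(z-.040)<.003)&(S<62)&(S>-10)&(L<95)&(L>-50)&(p.max(-1)>70)),('stop',(abs(z-.0425)<.004)&(p.max(-1)<130)&(S>60)&(S<90)&(abs(L)<40))):
        k=k&(d>0)
        if k.sum()<20: continue
        r=cv2.minAreaRect(np.stack([S[k],L[k]],-1).astype(np.float32)); pc=np.linalg.eigh(np.cov(np.stack([S[k],L[k]])))[1][:,1]
        print(n,t,k.sum(),np.round(r[0],1),np.round(r[1],1),round(r[2],1),'pca',round(float(np.degrees(np.arctan(pc[1]/pc[0]))),1),'s',np.percentile(S[k],[.5,99.5]).round(1),'lat',np.percentile(L[k],[.5,99.5]).round(1))
E
python3 f.py
```

```text
t 23.55 tcp [508.8 208.8 166.9] yaw 80.19 tilt [ 0.001  0.    -1.   ] q7 0.6 F [0.8 0.4 0.4] w 0.998 g 0.0
wrist wing 614 [33.3 65.8] [11.  43.1] 90.0 pca 0.1 s [11.8 54.7] lat [60.5 71.2]
wrist cradle 1601 [33.4  1.9] [34.1 25.9] 89.8 pca 89.6 s [20.5 46.2] lat [-14.5  18.5]
wrist saddle - 4756 [31.7 22. ] [ 60.5 125.9] 0.0 pca 86.3 s [ 1.8 61.7] lat [-39.1  84.3]
wrist stop 750 [70.2 -3.7] [72.2 20.7] 89.2 pca 88.8 s [60.1 80.3] lat [-29.6  31.5]
top wing 57 [33.4 65.1] [11.4 42.9] 86.5 pca -1.6 s [12.  54.4] lat [58.6 69.8]
top cradle 200 [33.6  0.5] [26.3 33.2] 0.7 pca 88.0 s [20.6 46.6] lat [-16.   17.2]
top saddle - 534 [31.7 21. ] [126.3  61.2] 89.7 pca 88.8 s [ 1.6 60.7] lat [-41.4  83.7]
top stop 80 [ 73.9 -12.4] [15.2 39.1] 0.0 pca -89.4 s [66.4 81.6] lat [-31.9   7. ]
```

View pics/wrist_f.png

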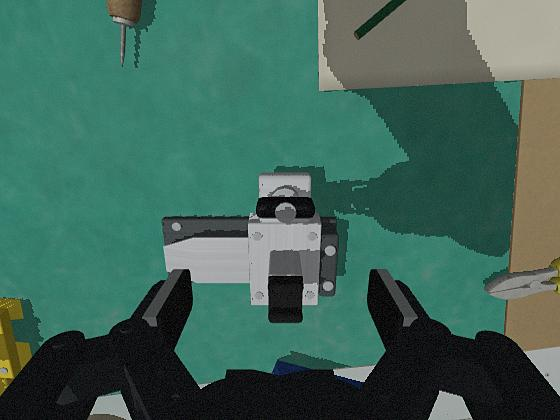

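The picture shows the carriage square and against the stop at (322,250), wing (286,208) along the rail. As a check on seating, I regrip and push against the stop once more while reading the force.

{"op": "servo_tool", "data": {"motion": [[[1, 0.5, 0, 0, 0], [1, 0.5, 0, 0, 0], [1, 0.46, -0.08, 0, 0], [1, 0, 0, -0.5, 0], [1, 0, 0, -0.5, 0], [1, 0, 0, -0.5, 0], [1, 0, 0, -0.5, 0], [1, 0, 0, -0.3, 0], [1, 0, 0, 0, 0], [0.5, 0, 0, 0, 0], [0, 0, 0, 0, 0], [0, 0, 0, 0, 0], [0, 0, 0, 0, 0], [0, 0, 0, 0, 0], [0, 0, 0, 0, 0]]]}}

```text
t: 25.15
eef_pos: [0.5672, 0.2032, 0.0755]
tool_rot: [0.0, 0.086, 0.996, -0.002]
contact_force: [-2.0, -5.7, 9.2]
gripper_width: 0.289
grasp_force: 109.7
```

{"op": "servo_tool", "data": {"motion": [[[0, 0.006, 0.037, 0, 0], [0, 0.006, 0.037, 0, 0], [0, 0.004, 0.025, 0, 0], [0, 0, 0, 0, 0], [0, 0, 0, 0, 0]]]}}

```text
t: 25.65
eef_pos: [0.5672, 0.2035, 0.0757]
tool_rot: [-0.001, 0.087, 0.996, -0.005]
contact_force: [-6.3, -14.3, 17.6]
gripper_width: 0.292
grasp_force: 110.9
```

{"op": "servo_tool", "data": {"motion": [[[0, 0.006, 0.037, 0, 0], [0, 0.006, 0.037, 0, 0], [0, 0, 0, 0, 0], [0, 0, 0, 0, 0]]]}}

```text
t: 26.05
eef_pos: [0.5673, 0.2037, 0.0758]
tool_rot: [-0.001, 0.088, 0.996, -0.007]
contact_force: [-10.4, -21.1, 25.8]
gripper_width: 0.29
grasp_force: 112.0
```

{"op": "servo_tool", "data": {"motion": [[[0, 0, 0, 0.04, 0], [0, 0, 0, 0.04, 0], [0, 0, 0, 0, 0], [0, 0, 0, 0, 0]]]}}

```text
t: 26.45
eef_pos: [0.5672, 0.2037, 0.076]
tool_rot: [-0.002, 0.088, 0.996, -0.006]
contact_force: [-0.8, -15.9, -1.0]
gripper_width: 0.283
grasp_force: 110.2
```

```bash
python3 r.py .013 34
```

```text
t 26.45 tcp [567.2 203.7  76. ] yaw 79.91 tilt [-0.005 -0.012 -1.   ] q7 0.57 F [ -0.8 -15.9  -1. ] w 0.283 g 110.2
tcp s 34.0 lat -0.694739507211302
wrist saddle 13793 lat [-25.6  30.1  84.4] s [ 2.2 78.5] z 0.0394 rect [40.2 26.7] [115.4  77.6] 90.0
wrist wing 3312 lat [57.8 65.5 72.1] s [13.  55.2] z 0.0736 rect [34.1 64.9] [15.6 43.5] 83.7
side saddle 1619 lat [-40.1  21.4  84.7] s [ 2.8 78.6] z 0.0413 rect [39.4 22.3] [125.9  79.2] 90.0
side wing 123 lat [58.9 65.7 71.1] s [12.9 56.9] z 0.0748 rect [35.2 64.8] [44.6 12.6] 0.4
```

{"op": "servo_tool", "data": {"motion": [[[0.5, 0, 0, 0, 0], [1, 0, 0, 0, 0], [1, 0, 0, 0, 0], [1, 0, 0, 0, 0], [1, 0, 0, 0.5, 0], [1, 0, 0, 0.5, 0], [1, 0, 0, 0.5, 0], [1, 0, 0, 0.5, 0], [1, -0.5, 0, 0.3, 0], [1, -0.5, 0, 0, 0], [1, -0.5, 0, 0, 0], [1, 0, 0, 0, 0], [1, 0, 0, 0, 0]]]}}

```text
t: 27.9
eef_pos: [0.5082, 0.2125, 0.1701]
tool_rot: [0.001, 0.085, 0.996, 0.0]
contact_force: [0.4, 0.0, 1.0]
gripper_width: 1.004
grasp_force: 0.0
```

```bash
python3 f.py
```

```text
t 27.9 tcp [508.2 212.5 170.1] yaw 80.2 tilt [ 0.001  0.    -1.   ] q7 0.6 F [0.4 0.  1. ] w 1.004 g 0.0
wrist wing 591 [33.6 65.5] [11.5 43.1] 89.7 pca -0.6 s [12.1 55.1] lat [59.9 71.1]
wrist cradle 1544 [33.6  1.5] [25.8 34.1] 0.3 pca 89.6 s [20.8 46.3] lat [-15.   18.4]
wrist saddle - 4650 [31.7 21.8] [ 60.6 126.7] 0.0 pca 87.2 s [ 1.8 61.7] lat [-40.5  84.3]
wrist stop 739 [70.3 -0. ] [76.4 20.5] 89.9 pca 89.7 s [60.2 80.5] lat [-29.8  33.1]
top wing 60 [33.3 63.9] [41.6 11. ] 0.3 pca -0.9 s [12.6 53.9] lat [58.4 69.3]
top cradle 198 [33.7  0.4] [26.5 33.5] 1.4 pca -83.2 s [20.7 46.5] lat [-16.4  16.9]
top saddle - 568 [30.2 20.9] [ 59.  126.6] 1.1 pca 88.9 s [ 2.1 60.3] lat [-41.8  83.6]
top stop 83 [ 74.  -11.5] [42.  16.4] 88.7 pca -89.8 s [65.6 81.6] lat [-32.2   9.3]
```

Carriage home and square, wing along the rail, nothing touched.

```bash
python3 -c "
from station import bot
print(bot.hand_in())"
```

```text
the job is handed in; nothing more can be done
None
```

I handed the job in at about 28 s: the carriage is home against the end stop, the wing knob is turned to its stop with the wing along the rail, the plain stand was left alone, and the gripper is clear. Turning the knob had pulled the carriage about 3 mm off the stop and 4° askew, so I squared it and pushed it home again after tightening.

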